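# Build up the two halves of a small mould

## Task

Build up the two halves of the small mould, one part at a time in this order: on the green base plate, centre the black backing plate, then the bright steel block with the big bore on top of it, then drop the brass bush shank-down into that bore until its flange rests on the block; after that, on the blue base plate, centre the red spacer block and lastly the copper core block on top of it, boss upwards. Every rectangular part lies flat and centred on what is beneath it, with its long side along the long side of its base plate. Leave the tall finished die tower (steel, with a yellow line round it) where it stands.

Things in the scene. Friction and masses are not known exactly. Their poses are not given: they have to be found in the camera images.
- green_base: Fixed flat green painted steel plate, 120 (x) x 90 (y) x 10 mm high, bolted to the bench. Origin: centre of its underside, on the bench. x along its long side, z up. Target of the first stack; place and yaw vary (yaw within about 0.4 rad).
- blue_base: Fixed flat blue painted steel plate, 120 (x) x 90 (y) x 10 mm high, bolted to the bench. Origin: centre of its underside. x along its long side, z up. Target of the second stack; swaps places with the green one.
- backing_plate: Loose black rectangular plate, 90 (x) x 60 (y) x 16 mm high, four bright screw heads near its corners, about 0.65 kg. Origin: centre of its underside; x along its long side, z up.
- cavity_block: Loose bright steel block, 76 (x) x 56 (y) x 34 mm high, with a round vertical bore of 38 mm diameter right through its middle, about 0.8 kg. Origin: centre of its underside (on the bore's axis); x along its long side, z up.
- sprue_bush: Loose brass turned bush, upright, 50 mm tall, about 0.3 kg: from below a shank of 28 mm diameter and 24 mm long, a flange of 46 mm diameter and 8 mm thick (24 to 32 mm up), and a boss of 28 mm diameter and 18 mm long on top (32 to 50 mm up) to grip by. Origin: centre of the shank's foot; z up along its axis. Seated, its foot is 10 mm above the underside of the cavity block.
- spacer_block: Loose red painted block, 80 (x) x 56 (y) x 28 mm high, flat top with four dark screw holes, about 0.35 kg. Origin: centre of its underside; x along its long side, z up.
- core_block: Loose copper block, 70 (x) x 50 (y) x 22 mm high, with a raised boss of 34 (x) x 24 (y) x 12 mm in the middle of its top (34 mm high in all), about 0.7 kg. Origin: centre of its underside; x along its long side, z up.
- die_tower: Finished steel die standing among the parts, not to be disturbed: 50 x 50 x 60 mm, a yellow line round its top edge, and a 40 x 40 mm upper part; 90 mm tall. Origin: centre of its underside, z up. It and the loose parts swap places; all stand within 0.45 rad of the robot's axes. Other clutter near the parts is at most 50 mm tall (a 150 mm spray can at the far right side).
Not all that is in view belongs to the job. What is shaped like the sprue_bush but pink or turquoise is not meant.

How it is judged:
By the outcome, as a careful person would: the job done as asked, in the order asked, and still so for the second after the job is handed in, with the robot touching nothing.
It also fails if it takes over 126 s, if anything falls off the work surface, if the arm or the gripper's body presses on something with over 40 N, if the wrist force passes 120 N, or if a joint passes its speed limit or range.

## Robot

A 7-joint arm with a two-finger parallel gripper is mounted at the origin on the work surface. World frame = base frame: x ahead of the robot, y to its left, z up, the work surface at z = 0. Lengths are in m, angles in rad, forces in N, time in s.
With the tool pointing down it reaches from about 0.425 to 0.925 m from the base axis. Payload 6.8 kg.
Tool frame: the origin (TCP) lies where the fingers leave the gripper's body, on its centre line; the fingertips stand 73 mm ahead of it and the grasp point (between the pads) lies 54 mm ahead of it; z points along the fingers, y is the line along which they close (so a half turn about z gives the same grasp; the last joint's range is limited). The gripper opens to 85 mm and grips with 20 to 120 N. Pads are 22 mm wide; open, the fingers measure 114 mm over their backs; the gripper's body (76 mm by 85 mm) begins 54 mm behind the grasp point. The pads swing forward as they close: fully open they stand 13 mm farther back than shut.
Start: joints at [-1.406, 0.477, 0.022, 1.555, -0.011, 1.109, -0.083], TCP at [0.182, 0.65, 0.304] pointing down, gripper open.
Joint ranges: [-2.96, 2.96], [-0.34, 2.1], [-1.41, 1.46], [0.24, 2.44], [-1.37, 4.51], [0.17, 1.92], [-2.96, 2.96]. Speed limits (rad/s): [2.39, 2.39, 3.14, 3.14, 3.14, 3.14, 3.14].

## Interface

Orientations are given as a rotation vector (axis times angle).
In Python, from bench import r, grab_frame, camera_info gives the robot as it stands.
- The arm moves only by the shell command python3 -m pendant 'ROWS' [OPENING] [FORCE]. ROWS is rows parted by semicolons, their numbers by spaces, 1 to 5 of them, each of 6 numbers: dx, dy, dz in m, then a rotation vector rx, ry, rz in rad; each row is the pose to reach, as a shift and turn from the pose commanded when the command began, along the tool's axes at that moment; what a row does not reach only later rows make up. A row lasts 1/10 s, in which the tool goes at most 0.05 m and 0.15 rad, less where a joint would pass 70% of its speed; a pose out of reach is approached as far as the arm can. OPENING is the finger opening in m, set as the command begins (- or left out keeps the last). The fingers move at their own pace and stop on an object; FORCE is the grip in N (left out, the last holds). Time passes only in rows, so rows that do not move let the fingers close. It prints the time, the measured TCP pose, the force, the opening and the grip force at its end.
- r.get_obs(): the state, without advancing time (a new reading comes with each control period).
- grab_frame(name): name is "side" or "top"; returns (picture, depth): 400x640x3 uint8, blue, green, red; 400x640 float32, m along the optical axis (not along the pixel's ray), 0 where there is no reading.
- camera_info(name): a dict with "camera_matrix" (3x3 intrinsics, pixels), "R" (3x3) and "t" (3): a world point X has camera coordinates R X + t. Camera axes: x right, y down, z forward; pixel columns grow to the right and rows downward; lengths in m; the calibration is good to about 2 mm. A picture is of the moment at which its call begins. camera_info takes no time and is no camera call.
- r.hand_in(): hands the job in; it is judged then, once.
The state is a dict: "clock": time; "joints": joint angles; "qvel": joint speeds; "tau": joint torques, N m; "tcp_pos": TCP position; "orientation": TCP orientation; "contact_force": force on the tool from outside, world axes, zero at the start; "moment": the same for the moment, N m; "grip_width": finger opening in m; "gripper_force": force on a finger pad.
Only numpy, scipy, OpenCV 4.12 (cv2) and the standard library are available. Lean on these libraries where they do the work, as an engineer would, in place of code of your own. Each camera call takes 0.05 s, during which the arm holds its last target. There are 200 camera calls.

## Working session

There is one attempt and no reset: what is moved stays moved. The work goes in short steps, Python scripts to look and compute and a shell command to move; the robot and the scene stay as the last step left them, time stands still between calls to the robot, and variables do not carry over. Pictures are saved under pics/ and viewed, at most 14 in all, crops included, and the job is handed in when it is done.

```bash
ls; mkdir -p pics
python3 - <<'E'
from bench import r, grab_frame, camera_info
import cv2,numpy as np
for n in("side","top"):
    p,d=grab_frame(n); cv2.imwrite(f"pics/{n}0.png",p); np.save(f"pics/{n}0.npy",d)
    c=camera_info(n); print(n,c["camera_matrix"].tolist(),np.round(c["R"],3).tolist(),np.round(c["t"],3).tolist(), (d>0).mean())
o=r.get_obs(); print(o)
E
```

```text
pics
side [[386.17593325116536, 0.0, 319.00357533462517], [0.0, 386.17593325116536, 201.5200524053689], [0.0, 0.0, 1.0]] [[0.858, -0.514, -0.002], [-0.29, -0.481, -0.827], [0.424, 0.71, -0.561]] [-0.389, 0.198, 0.762] 0.9960390625
top [[373.0814384926172, 0.0, 320.5983682839643], [0.0, 373.0814384926172, 202.50260581097507], [0.0, 0.0, 1.0]] [[0.005, -1.0, -0.011], [-0.994, -0.004, -0.105], [0.105, 0.011, -0.994]] [0.035, 0.499, 0.834] 0.99594921875
{'clock': 0.1, 'joints': array([-1.40609827,  0.47770224,  0.02238011,  1.55637756, -0.01150844,
        1.10924901, -0.08309681]), 'qvel': array([ 0.00068784, -0.00081531, -0.00106198, -0.00148716, -0.00133427,
       -0.00020315,  0.00059847]), 'tau': array([ 3.58159530e-03, -5.97764075e+01,  1.61343031e+00, -2.81959820e+01,
        1.28064890e-02,  5.01237242e-03, -2.64070246e-05]), 'tcp_pos': array([0.18177365, 0.64963433, 0.30302319]), 'orientation': array([-4.27191793e-01, -3.11231737e+00,  2.52072088e-03]), 'contact_force': array([-0.1996823 , -0.09016996,  0.98952448]), 'moment': array([-0.03453229, -0.01183099, -0.00077543]), 'gripper_force': 0.0, 'grip_width': 0.08549564688907092}
```

View pics/top0.png

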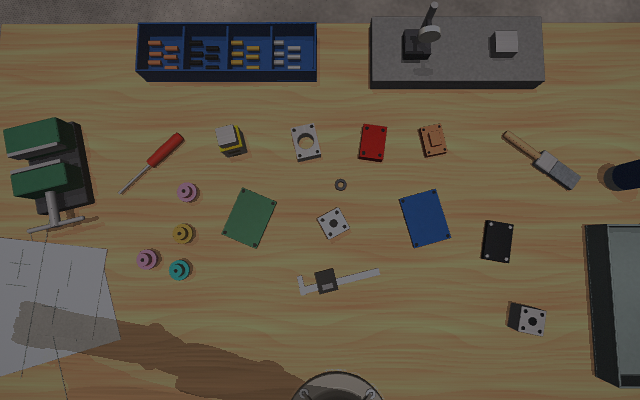

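View pics/side0.png

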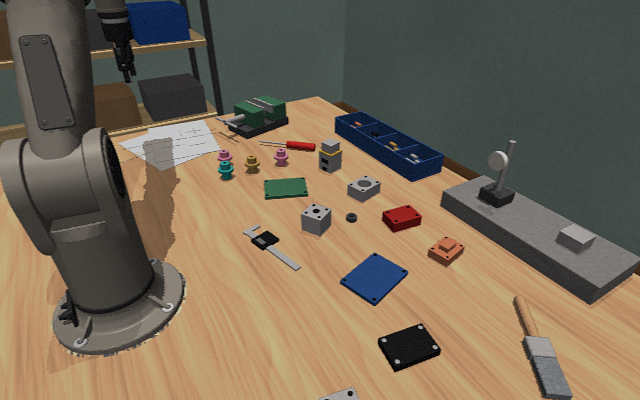

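Top view: green base (250,217), blue base (425,218), backing plate (497,241), cavity block (306,142), brass bush (183,233), spacer (373,142), core (433,140) and tower (230,138). The steel blocks at (333,223) and (527,320) are decoys. The side view shows the same parts: green (286,188), blue (374,277), backing (409,347), cavity (364,188), bush (252,163), spacer (402,218), core (446,250).

```bash
cat > m.py <<'E'
import cv2,numpy as np
from bench import r, grab_frame, camera_info
def cloud(n,d):
    c=camera_info(n);K=np.array(c["camera_matrix"]);R=np.array(c["R"]);t=np.array(c["t"])
    v,u=np.mgrid[0:400,0:640]; ray=np.dstack([(u-K[0,2])/K[0,0],(v-K[1,2])/K[1,1],np.ones_like(u)])
    return (ray*d[...,None]-t)@R, (ray@R), -R.T@t     # points, world rays, cam centre
def topface(n,p,d,uv,colour=None,rad=32,tol=.004,z=None):
    """top surface of thing at pixel uv: height by depth, outline cast onto that plane"""
    P,ray,C=cloud(n,d); u,v=uv
    Z=P[...,2]; w=np.zeros(Z.shape,np.uint8); cv2.circle(w,uv,rad,255,-1)
    if z is None: z=np.median(Z[v-2:v+3,u-2:u+3])
    m=((abs(Z-z)<tol)&(w>0)&(d>0)).astype(np.uint8)
    if colour is not None: m&=colour
    k,l,s,_=cv2.connectedComponentsWithStats(m); 
    if k<2: return None
    i=1+np.argmax(s[1:,4]); m=(l==i); z=np.median(Z[m])
    s=(z-C[2])/ray[...,2]; XY=(C+ray*s[...,None])[m][:,:2].astype(np.float32)
    (c,(a,b),th)=cv2.minAreaRect(XY*1000)
    if a<b: a,b,th=b,a,th+90
    th=np.deg2rad((th+90)%180-90)
    return np.round([c[0]/1000,c[1]/1000,z],4),round(th,3),np.round([a,b],1),m.sum()
E
python3 - <<'E'
from m import *
T=dict(green=(258,205),blue=(425,218),back=(497,243),cav=(296,152),spacer=(373,147),core=(425,152),boss=(433,140),tower=(225,131),bush=(183,231),pink=(188,189),turq=(180,268),decoy=(322,222))
S=dict(green=(286,188),blue=(374,277),back=(409,347),cav=(378,187),spacer=(402,214),boss=(446,243),core=(448,256),bush=(252,157))
for n,D in(("top",T),("side",S)):
    p=cv2.imread(f"pics/{n}0.png");d=np.load(f"pics/{n}0.npy")
    P=cloud(n,d)[0]
    print(n,"bench z",P[300 if n=="top" else 250,300 if n=="top" else 240,2])
    for k,uv in D.items(): print(k,topface(n,p,d,uv))
    cv2.imwrite(f"pics/{n}1.png",cv2.resize(p[110:290,140:520] if n=="top" else p[130:380,200:480],None,fx=2,fy=2))
E
```

```text
top bench z -0.0006546495943813159
green (array([0.4743, 0.2025, 0.0096]), np.float64(-0.392), array([98.9, 89.7]), np.int64(1494))
blue (array([ 0.4657, -0.2045,  0.0096]), np.float64(0.282), array([119.5,  90.6]), np.int64(1969))
back (array([ 0.4125, -0.369 ,  0.0155]), np.float64(-0.164), array([89.7, 61.8]), np.int64(1035))
cav (array([0.6424, 0.0743, 0.0336]), np.float64(0.228), array([77.3, 55.9]), np.int64(568))
spacer (array([ 0.6429, -0.0834,  0.0277]), np.float64(-0.139), array([80.5, 55.9]), np.int64(789))
core (array([ 0.6495, -0.226 ,  0.0207]), np.float64(0.202), array([71.4, 52. ]), np.int64(284))
boss (array([ 0.6495, -0.2263,  0.0333]), np.float64(0.212), array([34.3, 24.3]), np.int64(150))
tower (array([0.6399, 0.2456, 0.0895]), np.float64(0.254), array([40.9, 40.2]), np.int64(333))
bush (array([0.4266, 0.3532, 0.0495]), np.float64(-1.566), array([27.2, 26.7]), np.int64(132))
pink (array([0.5223, 0.3473, 0.0496]), np.float64(-1.567), array([25.3, 25.1]), np.int64(119))
turq (array([0.3451, 0.3564, 0.0493]), np.float64(-1.565), array([26.7, 26.2]), np.int64(129))
de
[... 206 characters left out ...]
7.4]), np.int64(748))
blue (array([ 0.4644, -0.2087,  0.0092]), np.float64(0.281), array([122.7,  91.8]), np.int64(1828))
back (array([ 0.4108, -0.3728,  0.0152]), np.float64(-0.175), array([91.5, 61.8]), np.int64(1629))
cav (array([0.6359, 0.0516, 0.0195]), np.float64(-0.371), array([93.4, 50.6]), np.int64(74))
spacer (array([ 0.6417, -0.0879,  0.027 ]), np.float64(-0.132), array([82.2, 60.7]), np.int64(464))
boss (array([ 0.6485, -0.2303,  0.0329]), np.float64(0.151), array([36.4, 25.2]), np.int64(118))
core (array([ 0.6479, -0.2303,  0.0209]), np.float64(0.206), array([75.5, 51.3]), np.int64(354))
bush (array([0.3435, 0.3507, 0.0493]), np.float64(1.222), array([33.4, 23.1]), np.int64(45))
```

View pics/top1.png

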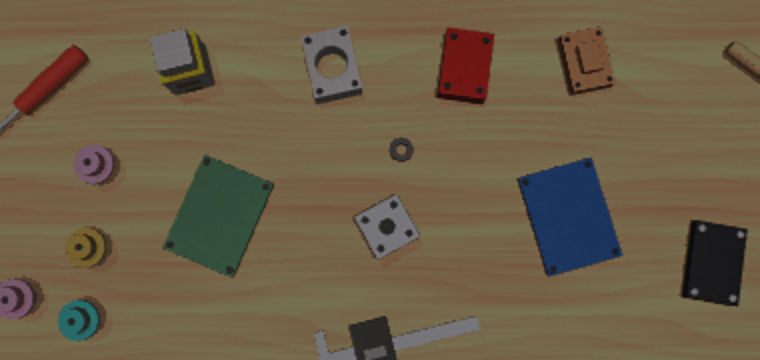

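The crop confirms colours and outlines; depth heights agree with the text in both views. The two cameras differ by about 1–4 mm, so I'll average them. Green needs a bigger window, then I'll start moving.

```bash
cat > plan.py <<'E'
import sys,numpy as np
from scipy.spatial.transform import Rotation as Ro
from bench import r
o=r.get_obs(); R=Ro.from_rotvec(o["orientation"]); 
th=np.arctan2(-R.as_matrix()[0,1],R.as_matrix()[1,1])
print("now",np.round(o["tcp_pos"],4),"th",round(th,3),"w",round(o["grip_width"],4),"t",round(o["clock"],1),"j",np.round(o["joints"],2))
a=[float(x) for x in sys.argv[1:]]
for i in range(0,len(a),4):
    t=a[i+3]; Rt=Ro.from_matrix(np.array([[-np.cos(t),-np.sin(t),0],[-np.sin(t),np.cos(t),0],[0,0,-1]]))
    d=R.inv().apply(np.array(a[i:i+3])-o["tcp_pos"])
    print("delta",np.round(d,4),np.round((R.inv()*Rt).as_rotvec(),3),"n",round(np.linalg.norm(d)/.05,1))
E
python3 - <<'E'
from m import *
for n,uv in(("top",(250,217)),("side",(286,188))):
    p=cv2.imread(f"pics/{n}0.png");d=np.load(f"pics/{n}0.npy")
    h=cv2.cvtColor(p,cv2.COLOR_BGR2HSV); g=((h[...,0]>45)&(h[...,0]<95)&(h[...,1]>50)).astype(np.uint8)
    print(topface(n,p,d,uv,g,60))
p=cv2.imread("pics/side0.png");d=np.load("pics/side0.npy")
print(topface("side",p,d,(364,188),z=.0335),topface("side",p,d,(252,157),z=.0493,rad=11))
E
python3 -m pendant '-.187 -.166 0 0 0 0;-.187 -.166 0 0 0 0;-.187 -.166 0 0 0 0;-.187 -.166 0 0 0 0;-.187 -.166 0 0 0 0' .085 60
python3 plan.py .6 0 .28 -.164 .412 -.371 .25 -.164
```

```text
(array([0.4648, 0.2061, 0.0096]), np.float64(-0.394), array([119.1,  90.3]), np.int64(1864))
(array([0.4624, 0.2012, 0.0092]), np.float64(-0.392), array([117.1,  96.7]), np.int64(719))
(array([0.6415, 0.0701, 0.033 ]), np.float64(0.241), array([82.6, 60.3]), np.int64(260)) (array([0.4263, 0.3487, 0.0488]), np.float64(-0.544), array([28. , 25.9]), np.int64(43))
clock: 0.6
tcp_pos: [0.3179, 0.4378, 0.3036]
orientation: [-0.427, -3.112, 0.001]
contact_force: [0.7, 0.8, 0.6]
grip_width: 0.085
gripper_force: 0.0
now [0.3179 0.4378 0.3036] th -0.273 w 0.085 t 0.6 j [-1.13  0.26  0.08  1.88 -0.02  1.    0.26]
delta [-0.3896 -0.3456  0.0238] [-0.    -0.    -0.109] n 10.4
delta [-0.3085 -0.7535  0.054 ] [-0.    -0.    -0.109] n 16.3
```

```bash
python3 -m pendant '-.187 -.166 0 0 0 0;-.187 -.166 0 0 0 0;-.187 -.166 0 0 0 0;-.187 -.166 0 0 0 0;-.187 -.166 0 0 0 0'
python3 -m pendant '-.187 -.166 .02 0 0 -.1;-.187 -.166 .02 0 0 -.1;-.187 -.166 .02 0 0 -.1;-.187 -.166 .02 0 0 -.1;-.187 -.166 .02 0 0 -.1' |tail -5
python3 plan.py .4117 -.371 .2 -.164
```

```text
clock: 1.1
tcp_pos: [0.4531, 0.2277, 0.3038]
orientation: [-0.427, -3.112, -0.0]
contact_force: [0.6, 0.2, 0.4]
grip_width: 0.0854
gripper_force: 0.0
tcp_pos: [0.588, 0.0184, 0.2836]
orientation: [-0.271, -3.13, -0.0]
contact_force: [1.4, 1.3, 0.5]
grip_width: 0.0848
gripper_force: 0.0
now [0.588  0.0184 0.2836] th -0.172 w 0.0848 t 1.6 j [-0.4   0.37  0.34  1.81 -0.14  0.99  1.39]
delta [ 0.1068 -0.4138  0.0836] [ 0.    -0.    -0.008] n 8.7
```

```bash
python3 -m pendant '.06 -.23 .05 0 0 0;.06 -.23 .05 0 0 0;.06 -.23 .05 0 0 0;.06 -.23 .05 0 0 0;.06 -.23 .05 0 0 0' |sed -n 2p
python3 -m pendant '.047 -.184 .034 0 0 -.008;.047 -.184 .034 0 0 -.008;.047 -.184 .034 0 0 -.008;.047 -.184 .034 0 0 -.008;.047 -.184 .034 0 0 -.008' |tail -5
python3 plan.py .4117 -.371 .085 -.164
```

```text
tcp_pos: [0.4869, -0.1983, 0.2333]
tcp_pos: [0.406, -0.3751, 0.1993]
orientation: [-0.274, -3.127, 0.004]
contact_force: [0.2, -0.5, -0.2]
grip_width: 0.0851
gripper_force: 0.0
now [ 0.406  -0.3751  0.1993] th -0.175 w 0.0851 t 2.6 j [ 0.29  0.43  0.43  1.97 -0.24  0.79  2.25]
delta [-0.0052  0.0053  0.1142] [-0.003 -0.002 -0.011] n 2.3
```

```bash
python3 -m pendant '-.005 .005 .05 0 0 -.01;-.005 .005 .1 0 0 -.01;-.005 .005 .114 0 0 -.01;-.005 .005 .114 0 0 -.01' |sed -n '2p;4p'
python3 plan.py .4117 -.371 .071 -.164
```

```text
tcp_pos: [0.4154, -0.3641, 0.0842]
contact_force: [-0.5, -0.7, 0.4]
now [ 0.4154 -0.3641  0.0842] th -0.155 w 0.085 t 3.0 j [ 0.35  0.61  0.33  2.01 -0.35  0.57  2.34]
delta [ 0.0025 -0.0074  0.0132] [ 0.002 -0.005  0.009] n 0.3
```

Run:
```python
from m import *
p,d=grab_frame("side"); cv2.imwrite("pics/side2.png",cv2.resize(p[230:400,300:540],None,fx=3,fy=3))
```

```text
(no output)
```

View pics/side2.png

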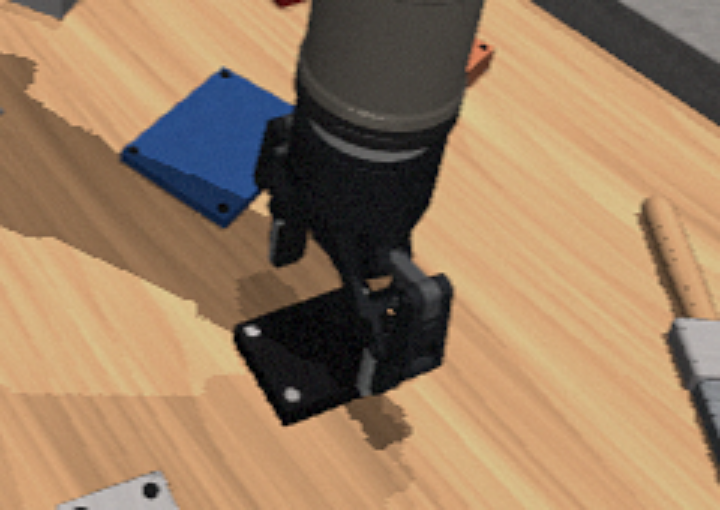

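The view shows the fingers straddling the black plate across its short side, with one finger at (405,340) in front and one at (285,200) behind. Next I let it settle, correct and grip.

```bash
python3 -m pendant '0 0 0 0 0 0;0 0 0 0 0 0' |sed -n '2p;4p'
python3 plan.py .4117 -.371 .071 -.164
```

```text
tcp_pos: [0.4177, -0.3661, 0.0881]
contact_force: [-0.1, 0.1, -0.2]
now [ 0.4177 -0.3661  0.0881] th -0.155 w 0.0849 t 3.2 j [ 0.35  0.61  0.33  2.01 -0.35  0.57  2.34]
delta [ 0.0052 -0.0057  0.0171] [-0.002  0.003  0.009] n 0.4
```

```bash
python3 -m pendant '.005 -.006 .01 0 0 .009;.005 -.006 .017 0 0 .009;.005 -.006 .017 0 0 .009;.005 -.006 .017 0 0 .009' |sed -n '2p;4p'
python3 -m pendant '0 0 0 0 0 0;0 0 0 0 0 0;0 0 0 0 0 0;0 0 0 0 0 0;0 0 0 0 0 0' 0.05 60 |sed -n '2p;4,6p'
python3 -m pendant '0 0 0 0 0 0;0 0 0 0 0 0;0 0 0 0 0 0;0 0 0 0 0 0;0 0 0 0 0 0' |sed -n '2p;4,6p'
python3 plan.py .464 .204 .2 -.393
```

```text
tcp_pos: [0.4105, -0.3703, 0.0686]
contact_force: [0.3, -0.1, 0.6]
tcp_pos: [0.4109, -0.3706, 0.0695]
contact_force: [-0.4, 0.4, 6.7]
grip_width: 0.0583
gripper_force: 65.2
tcp_pos: [0.4109, -0.3706, 0.0695]
contact_force: [-0.5, 1.3, 5.8]
grip_width: 0.0587
gripper_force: 65.2
now [ 0.4109 -0.3706  0.0695] th -0.164 w 0.0587 t 4.7 j [ 0.38  0.64  0.31  2.02 -0.36  0.54  2.36]
delta [ 0.0412  0.5755 -0.1307] [-0.     0.001  0.229] n 11.8
```

```bash
python3 -m pendant '0 0 -.03 0 0 0;0 0 -.07 0 0 0;-.02 .02 -.1 0 0 0;-.03 .05 -.13 0 0 .05;-.04 .09 -.13 0 0 .1' |sed -n '2p;4,6p'
python3 -m pendant '0 .05 0 0 0 .03;0 .1 0 0 0 .05;0 .15 0 0 0 .08;0 .2 0 0 0 .1;.01 .245 0 0 0 .12'|sed -n '2p;4,6p'
python3 -m pendant '0 0 0 0 0 0;0 0 0 0 0 0' |sed -n '2p;4,6p'
python3 plan.py .464 .204 .2 -.393
```

```text
tcp_pos: [0.4663, -0.2898, 0.2023]
contact_force: [1.5, -0.4, -7.4]
grip_width: 0.0582
gripper_force: 71.6
tcp_pos: [0.5195, -0.0461, 0.1982]
contact_force: [1.2, 0.3, -6.9]
grip_width: 0.0583
gripper_force: 71.6
tcp_pos: [0.5182, -0.047, 0.1979]
contact_force: [0.5, -0.3, -6.8]
grip_width: 0.0587
gripper_force: 71.6
now [ 0.5182 -0.047   0.1979] th -0.379 w 0.0587 t 5.8 j [-0.39  0.39  0.45  2.04 -0.24  0.76  1.39]
delta [ 0.1433  0.2131 -0.0019] [-0.001 -0.002  0.014] n 5.1
```

```bash
python3 -m pendant '.028 .042 0 0 0 .014;.056 .084 0 0 0 .014;.084 .126 0 0 0 .014;.112 .168 0 0 0 .014;.135 .2 0 0 0 .014'|sed -n '2p'
python3 -m pendant '.008 .013 .02 0 0 0;.008 .013 .05 0 0 0;.008 .013 .08 0 0 0;.008 .013 .09 0 0 0;.008 .013 .09 0 0 0'|sed -n '2p;4p'
python3 -m pendant '0 0 0 0 0 0;0 0 0 0 0 0' |sed -n '2p;4p'
python3 plan.py .464 .204 .0805 -.393
```

```text
tcp_pos: [0.468, 0.188, 0.1986]
tcp_pos: [0.4658, 0.2002, 0.1077]
contact_force: [0.0, -0.5, -6.7]
tcp_pos: [0.4676, 0.2021, 0.1103]
contact_force: [0.6, 0.1, -6.6]
now [0.4676 0.2021 0.1103] th -0.399 w 0.0584 t 7.0 j [-0.79  0.51  0.33  2.11 -0.3   0.56  0.92]
delta [0.0041 0.0003 0.0298] [ 0.002  0.002 -0.006] n 0.6
```

```bash
python3 -m pendant '.004 0 .01 0 0 -.006;.004 0 .02 0 0 -.006;.004 0 .026 0 0 -.006;.004 0 .029 0 0 -.006;.004 0 .029 0 0 -.006'|sed -n '2p;4p'
python3 -m pendant '0 0 .001 0 0 0;0 0 .001 0 0 0;0 0 .001 0 0 0' |sed -n '2p;4p'
python3 plan.py .464 .204 .0805 -.393
```

```text
tcp_pos: [0.4627, 0.2035, 0.0797]
contact_force: [-0.4, -0.1, -6.9]
tcp_pos: [0.4629, 0.2036, 0.0795]
contact_force: [-3.2, -0.4, 6.4]
now [0.4629 0.2036 0.0795] th -0.392 w 0.0585 t 7.8 j [-0.77  0.56  0.29  2.13 -0.33  0.49  0.95]
delta [-0.0009  0.0008 -0.001 ] [ 0.    -0.     0.001] n 0.0
```

```bash
python3 -m pendant '0 0 0 0 0 0;0 0 0 0 0 0;0 0 0 0 0 0;0 0 0 0 0 0' .085 |sed -n '2p;4,5p'
python3 -m pendant '0 0 -.03 0 0 0;0 0 -.07 0 0 0;0 0 -.12 0 0 0;-.02 -.03 -.12 0 0 -.1;-.05 -.06 -.12 0 0 -.2' |sed -n '2p;4,5p'
python3 -m pendant '0 0 0 0 0 0;0 0 0 0 0 0' |sed -n 2p
python3 plan.py .6418 .0723 .16 .235
cat >> m.py <<'E'
def shot(k):
    o={}
    for n in("top","side"):
        p,d=grab_frame(n); cv2.imwrite(f"pics/{n}{k}.png",p); np.save(f"pics/{n}{k}.npy",d); o[n]=(p,d)
    return o
E
```

```text
tcp_pos: [0.4631, 0.2038, 0.0791]
contact_force: [0.2, -1.2, -0.2]
grip_width: 0.0846
tcp_pos: [0.4862, 0.1309, 0.2006]
contact_force: [-0.4, 0.1, -1.1]
grip_width: 0.0847
tcp_pos: [0.4864, 0.128, 0.1991]
now [0.4864 0.128  0.1991] th -0.196 w 0.0851 t 8.9 j [-0.7   0.35  0.39  2.08 -0.19  0.75  1.18]
delta [-0.1632 -0.0244  0.0391] [ 0.     0.    -0.431] n 3.4
```

```bash
python3 -m pendant '-.05 -.008 0 0 0 -.1;-.1 -.016 .02 0 0 -.25;-.163 -.024 .039 0 0 -.43;-.163 -.024 .039 0 0 -.43;-.163 -.024 .039 0 0 -.43' |sed -n 2p
python3 -m pendant '0 0 0 0 0 0;0 0 0 0 0 0' |sed -n 2p
python3 - <<'E'
from m import *
s=shot(3)
for n,uv in(("top",(250,217)),("side",(286,188))):
    p,d=s[n]; h=cv2.cvtColor(p,cv2.COLOR_BGR2HSV); g=((h[...,0]>45)&(h[...,0]<95)&(h[...,1]>50)).astype(np.uint8)
    print(n,topface(n,p,d,uv,rad=45,z=.0255,tol=.003),topface(n,p,d,uv,g,60,z=.0095))
E
python3 plan.py .6418 .0723 .095 .235
```

```text
tcp_pos: [0.6432, 0.074, 0.1581]
tcp_pos: [0.6403, 0.0762, 0.1599]
top None None
side (array([0.4633, 0.1991, 0.0252]), np.float64(-0.391), array([89.2, 64.7]), np.int64(376)) (array([0.4624, 0.2011, 0.0091]), np.float64(-0.389), array([116.9,  96.6]), np.int64(286))
now [0.6406 0.0759 0.1603] th 0.24 w 0.0852 t 9.8 j [-0.4   0.6   0.26  1.76 -0.2   0.81  1.77]
delta [-0.0003 -0.0038  0.0653] [ 0.001 -0.     0.005] n 1.3
```

```bash
python3 -m pendant '0 -.004 .03 0 0 0;0 -.004 .055 0 0 0;0 -.004 .055 0 0 0;0 -.004 .055 0 0 0' |sed -n 2p
python3 plan.py .6418 .0723 .077 .235;  python3 - <<'E'
from m import *
s=shot(4)
cv2.imwrite("pics/c4.png",np.hstack([cv2.resize(s["top"][0][90:290,200:400],(400,400)),cv2.resize(s["side"][0][100:240,240:400],(457,400))])[:,:800])
E
```

```text
tcp_pos: [0.6421, 0.0712, 0.1055]
now [0.6421 0.0712 0.1055] th 0.239 w 0.0852 t 10.2 j [-0.38  0.67  0.24  1.78 -0.23  0.72  1.79]
delta [0.     0.0012 0.0285] [ 0.    -0.     0.004] n 0.6
```

View pics/c4.png

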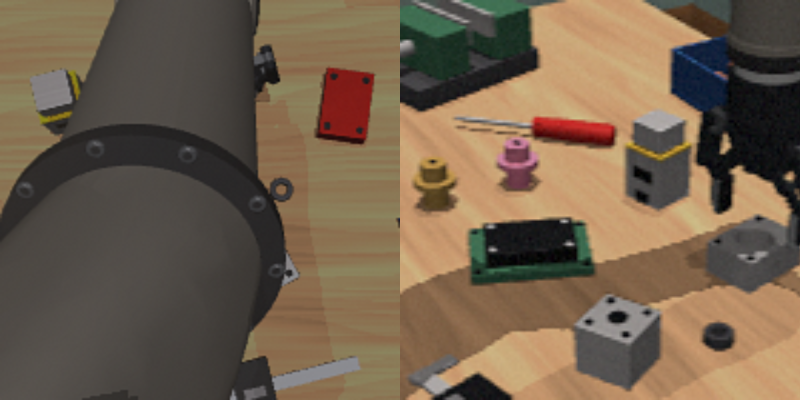

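The picture shows the black plate lying on the green base at (530,245) in the side half, and the gripper over the cavity block at (750,240). Now I'll descend and grip.

```bash
python3 -m pendant '0 .001 .015 0 0 .004;0 .001 .028 0 0 .004;0 .001 .028 0 0 .004;0 .001 .028 0 0 .004' |sed -n '2p;4p'
python3 -m pendant '0 0 0 0 0 0;0 0 0 0 0 0;0 0 0 0 0 0;0 0 0 0 0 0;0 0 0 0 0 0' 0.04 70 |sed -n '2p;4,6p'
python3 plan.py 
python3 -m pendant '0 0 -.02 0 0 0;0 0 -.06 0 0 0;0 0 -.1 0 0 0;0 0 -.12 0 0 0;0 0 -.12 0 0 0' |sed -n '2p;4,6p'
python3 -m pendant '0 0 0 0 0 0' |sed -n '2p;4,6p'
python3 plan.py .464 .204 .2 -.393
```

```text
tcp_pos: [0.6418, 0.0715, 0.0762]
contact_force: [0.5, -0.9, 1.1]
tcp_pos: [0.6427, 0.0723, 0.0779]
contact_force: [-2.5, 2.4, 5.9]
grip_width: 0.0544
gripper_force: 77.4
now [0.6427 0.0723 0.0779] th 0.234 w 0.0544 t 11.2 j [-0.37  0.71  0.23  1.78 -0.24  0.67  1.8 ]
tcp_pos: [0.6433, 0.0713, 0.1993]
contact_force: [0.4, 0.3, -8.0]
grip_width: 0.0549
gripper_force: 77.7
tcp_pos: [0.641, 0.0714, 0.1953]
contact_force: [-1.1, 0.8, -9.3]
grip_width: 0.0551
gripper_force: 77.6
now [0.641  0.0714 0.1953] th 0.234 w 0.0551 t 11.8 j [-0.41  0.55  0.28  1.74 -0.19  0.88  1.76]
delta [ 0.1414  0.17   -0.0043] [-0.001 -0.003  0.627] n 4.4
```

```bash
python3 -m pendant '.03 .035 0 0 0 .13;.06 .07 0 0 0 .26;.09 .11 0 0 0 .39;.12 .145 0 0 0 .52;.141 .17 0 0 0 .627'|sed -n '2p'
python3 -m pendant '0 0 0 0 0 0;0 0 0 0 0 0' |sed -n '2p;4p'
python3 plan.py .464 .204 .13 -.393
```

```text
tcp_pos: [0.461, 0.2054, 0.1943]
tcp_pos: [0.4639, 0.2044, 0.1952]
contact_force: [0.9, -0.6, -7.6]
now [0.4639 0.2044 0.1952] th -0.389 w 0.0547 t 12.4 j [-0.89  0.37  0.43  2.07 -0.22  0.75  0.86]
delta [-0.0004 -0.0001  0.0652] [-0.003 -0.002  0.004] n 1.3
```

```bash
python3 -m pendant '0 0 .03 0 0 .004;0 0 .06 0 0 .004;0 0 .08 0 0 .004;0 0 .085 0 0 .004;0 0 .085 0 0 .004'|sed -n '2p'
python3 -m pendant '0 0 0 0 0 0;0 0 0 0 0 0' |sed -n '2p;4p'
python3 plan.py .464 .204 .1035 -.393
```

```text
tcp_pos: [0.4658, 0.2029, 0.1109]
tcp_pos: [0.4666, 0.2043, 0.113]
contact_force: [0.6, -0.4, -7.7]
now [0.4666 0.2043 0.113 ] th -0.397 w 0.0548 t 13.2 j [-0.82  0.51  0.35  2.11 -0.32  0.57  0.94]
delta [ 0.0023 -0.0013  0.0095] [ 0.002  0.001 -0.004] n 0.2
```

```bash
python3 -m pendant '.002 -.001 .003 0 0 -.004;.002 -.001 .006 0 0 -.004;.002 -.001 .008 0 0 -.004;.002 -.001 .009 0 0 -.004'|sed -n '2p;4p'
python3 -m pendant '0 0 0 0 0 0;0 0 0 0 0 0' |sed -n '2p;4p'
python3 plan.py .464 .204 .1035 -.393
```

```text
tcp_pos: [0.4632, 0.2042, 0.1037]
contact_force: [-8.8, -2.3, 20.9]
tcp_pos: [0.4632, 0.2042, 0.1038]
contact_force: [-4.9, -0.8, 6.1]
now [0.4632 0.2042 0.1038] th -0.393 w 0.0549 t 13.8 j [-0.81  0.52  0.34  2.12 -0.33  0.55  0.95]
delta [-0.0008  0.0001  0.0003] [ 0.    -0.001  0.   ] n 0.0
```

```bash
python3 -m pendant '0 0 0 0 0 0;0 0 0 0 0 0;0 0 0 0 0 0;0 0 0 0 0 0' .085 |sed -n '2p;4,5p'
python3 -m pendant '0 0 -.03 0 0 0;0 0 -.07 0 0 0;0 0 -.09 0 0 0;.01 .05 -.09 0 0 -.1;.02 .1 -.09 0 0 -.2' |sed -n '2p;4,5p'
python3 -m pendant '0 0 0 0 0 0;0 0 0 0 0 0' .045|sed -n 2p
python3 plan.py .4264 .351 .18 0
```

```text
tcp_pos: [0.4637, 0.2042, 0.1031]
contact_force: [0.1, -0.3, -0.1]
grip_width: 0.0847
tcp_pos: [0.4838, 0.3025, 0.1945]
contact_force: [1.1, 0.8, -0.6]
grip_width: 0.085
tcp_pos: [0.4826, 0.3034, 0.1927]
now [0.4826 0.3034 0.1927] th -0.191 w 0.0587 t 14.8 j [-0.95  0.46  0.36  1.93 -0.22  0.79  0.91]
delta [0.0642 0.0361 0.0127] [-0.    -0.    -0.191] n 1.5
```

```bash
python3 -m pendant '.04 .02 0 0 0 -.1;.064 .036 .013 0 0 -.19;.064 .036 .013 0 0 -.19;.064 .036 .013 0 0 -.19' |sed -n '2p;4,5p'
python3 -m pendant '0 0 0 0 0 0;0 0 0 0 0 0' |sed -n 2p
python3 plan.py .4264 .351 .125 0
python3 - <<'E'
from m import *
s=shot(5)
for n,uv in(("top",(250,215)),("side",(286,176))):
    p,d=s[n]; print(n,[topface(n,p,d,uv,rad=40,z=z,tol=.003) for z in(.0595,.0255)])
cv2.imwrite("pics/c5.png",np.hstack([cv2.resize(s["top"][0][130:290,120:320],(500,400)),cv2.resize(s["side"][0][110:230,200:320],(400,400))])[:,:800])
E
```

```text
tcp_pos: [0.4267, 0.3485, 0.1796]
contact_force: [1.2, -0.8, 0.4]
grip_width: 0.0452
tcp_pos: [0.4281, 0.3483, 0.1803]
now [0.4281 0.3483 0.1803] th -0.006 w 0.0451 t 15.4 j [-1.04  0.44  0.3   1.98 -0.19  0.75  0.94]
delta [0.0018 0.0027 0.0553] [-0.     0.001 -0.006] n 1.1
top [(array([0.464 , 0.2037, 0.0595]), np.float64(-0.392), array([75.9, 56.6]), np.int64(629)), (array([0.4638, 0.2029, 0.0256]), np.float64(-0.391), array([89.6, 60.4]), np.int64(172))]
side [(array([0.4638, 0.2001, 0.0592]), np.float64(-0.392), array([75.9, 61.8]), np.int64(237)), (array([0.4633, 0.1981, 0.0252]), np.float64(-0.412), array([88.8, 63.1]), np.int64(120))]
```

View pics/c5.png

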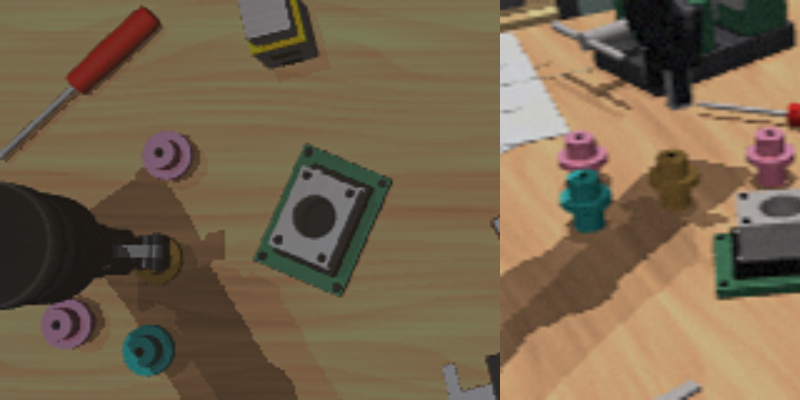

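The top view shows the cavity block sitting square on the plate at (315,215) in the crop, with its green rim visible all round. The stack seems 2–3 mm off centre, so I'll measure that rim properly.

Run:
```python
from m import *
p=cv2.imread("pics/top5.png");d=np.load("pics/top5.npy")
h=cv2.cvtColor(p,cv2.COLOR_BGR2HSV); g=((h[...,0]>45)&(h[...,0]<95)&(h[...,1]>50)).astype(np.uint8)
g0=topface("top",p,d,(250,217),g,50,z=.0095); b=topface("top",p,d,(250,215),rad=40,z=.0255,tol=.003); c=topface("top",p,d,(250,215),rad=40,z=.0595,tol=.003)
print(g0,b)
t=g0[1]; A=np.array([[np.cos(t),np.sin(t)],[-np.sin(t),np.cos(t)]])
for q in(b,c): print("off in base frame mm",A@(q[0]-g0[0])[:2]*1000)
```

```text
(array([0.4647, 0.2064, 0.0096]), np.float64(-0.394), array([119.5,  89.8]), np.int64(727)) (array([0.4638, 0.2029, 0.0256]), np.float64(-0.391), array([89.6, 60.4]), np.int64(172))
off in base frame mm [ 0.51255468 -3.57732969]
off in base frame mm [ 0.39012286 -2.76184796]
```

```bash
python3 plan.py .4635 .204 .17 -.392
python3 -m pendant '-.02 -.04 0 0 0 .1;-.03 -.08 0 0 0 .2;-.035 -.12 0 0 0 .3;-.036 -.144 .01 0 0 .386;-.036 -.144 .01 0 0 .386' .085 |sed -n '2p;4,5p'
python3 -m pendant '0 0 0 0 0 0;0 0 0 0 0 0' |sed -n 2p
python3 plan.py .4635 .204 .11 -.392
```

```text
now [0.4278 0.3488 0.1802] th -0.005 w 0.0448 t 15.6 j [-1.04  0.44  0.3   1.98 -0.19  0.75  0.94]
delta [-0.0365 -0.1447  0.0102] [0.    0.001 0.387] n 3.0
tcp_pos: [0.462, 0.2014, 0.1688]
contact_force: [-0.6, 1.4, -0.2]
grip_width: 0.0851
tcp_pos: [0.4624, 0.2074, 0.1698]
now [0.4624 0.2074 0.1698] th -0.386 w 0.085 t 16.2 j [-0.88  0.41  0.41  2.09 -0.26  0.69  0.89]
delta [-0.0023 -0.0027  0.0598] [ 0.001 -0.     0.006] n 1.2
```

```bash
python3 -m pendant '-.002 -.003 .03 0 0 .006;-.002 -.003 .06 0 0 .006;-.002 -.003 .06 0 0 .006;-.002 -.003 .06 0 0 .006' |sed -n '2p;4,5p'
python3 -m pendant '0 0 0 0 0 0;0 0 0 0 0 0' |sed -n 2p
python3 plan.py .4635 .204 .081 -.392
```

```text
tcp_pos: [0.4631, 0.2031, 0.11]
contact_force: [1.3, 0.4, 0.3]
grip_width: 0.0851
tcp_pos: [0.4639, 0.2029, 0.1112]
now [0.4639 0.2029 0.1112] th -0.394 w 0.0849 t 16.9 j [-0.82  0.51  0.36  2.12 -0.33  0.56  0.95]
delta [0.0009 0.0008 0.0302] [ 0.002  0.001 -0.002] n 0.6
```

```bash
python3 -m pendant '.001 .001 .015 0 0 -.002;.001 .001 .03 0 0 -.002;.001 .001 .03 0 0 -.002;.001 .001 .03 0 0 -.002' |sed -n '2p;4,5p'
python3 -m pendant '0 0 0 0 0 0;0 0 0 0 0 0;0 0 0 0 0 0;0 0 0 0 0 0;0 0 0 0 0 0' .05 70|sed -n '2p;4,6p'
python3 plan.py
python3 -m pendant '0 0 -.002 0 0 0;0 .0028 -.002 0 0 0;0 .0028 -.002 0 0 0;0 .0028 0 0 0 0;0 .0028 0 0 0 0' |sed -n '2p;4,6p'
python3 -m pendant '0 0 0 0 0 0;0 0 0 0 0 0' |sed -n '2p;4,6p'
python3 plan.py
```

```text
tcp_pos: [0.4629, 0.2036, 0.0807]
contact_force: [-0.3, 0.9, 0.1]
grip_width: 0.0849
tcp_pos: [0.4631, 0.2035, 0.0812]
contact_force: [-2.4, -1.0, 9.8]
grip_width: 0.0585
gripper_force: 74.6
now [0.4631 0.2035 0.0812] th -0.393 w 0.0585 t 17.8 j [-0.79  0.56  0.32  2.13 -0.36  0.5   0.98]
tcp_pos: [0.4625, 0.2052, 0.0812]
contact_force: [-10.7, -6.2, 21.5]
grip_width: 0.0581
gripper_force: 82.6
tcp_pos: [0.4625, 0.2052, 0.0812]
contact_force: [-10.4, -5.9, 19.6]
grip_width: 0.0581
gripper_force: 82.5
now [0.4625 0.2052 0.0812] th -0.393 w 0.0581 t 18.4 j [-0.8   0.57  0.32  2.12 -0.36  0.51  0.97]
```

```bash
python3 -m pendant '0 0 -.003 0 0 0;0 0 -.005 0 0 0;0 0 -.005 0 0 0;0 0 -.005 0 0 0;0 0 -.005 0 0 0' |sed -n '2p;4,6p'
python3 plan.py .4645 .2062 .086 -.394
```

```text
tcp_pos: [0.4635, 0.206, 0.0845]
contact_force: [0.4, 0.2, -14.5]
grip_width: 0.0579
gripper_force: 78.5
now [0.4635 0.206  0.0845] th -0.393 w 0.0579 t 18.9 j [-0.8   0.56  0.33  2.12 -0.36  0.51  0.97]
delta [-0.0008  0.0005 -0.0015] [-0.001 -0.     0.001] n 0.0
```

```bash
python3 -m pendant '-.001 .0005 0 0 0 0;-.001 .0005 .001 0 0 0;-.001 .0005 .002 0 0 0;-.001 .0005 .0025 0 0 0;-.001 .0005 .003 0 0 0' |sed -n '2p;4,6p'
python3 -m pendant '0 0 0 0 0 0;0 0 0 0 0 0' |sed -n '2p;4p'
```

```text
tcp_pos: [0.4648, 0.2061, 0.0819]
contact_force: [-0.4, -0.2, -14.5]
grip_width: 0.0581
gripper_force: 78.5
tcp_pos: [0.4648, 0.2061, 0.082]
contact_force: [-0.3, 0.2, -15.0]
```

```bash
python3 -m pendant '0 0 .001 0 0 0;0 0 .0015 0 0 0;0 0 .0015 0 0 0' |sed -n '2p;4p'
python3 -m pendant '0 0 0 0 0 0;0 0 0 0 0 0;0 0 0 0 0 0;0 0 0 0 0 0' .085 |sed -n '2p;4,5p'
python3 -m pendant '0 0 -.03 0 0 0;0 0 -.07 0 0 0;0 0 -.1 0 0 0;.01 .05 -.1 0 0 -.1;.02 .1 -.1 0 0 -.2' |sed -n '2p;4,5p'
python3 -m pendant '0 0 0 0 0 0;0 0 0 0 0 0' .045|sed -n 2p
python3 plan.py .4264 .352 .15 0
```

```text
tcp_pos: [0.465, 0.2061, 0.0813]
contact_force: [-4.4, -1.1, 4.6]
tcp_pos: [0.4654, 0.2064, 0.0807]
contact_force: [-0.3, -0.0, -0.4]
grip_width: 0.0852
tcp_pos: [0.4855, 0.3047, 0.1824]
contact_force: [0.9, -0.4, -0.1]
grip_width: 0.0851
tcp_pos: [0.4841, 0.3055, 0.1803]
now [0.4841 0.3055 0.1803] th -0.191 w 0.0587 t 21.1 j [-0.95  0.48  0.36  1.93 -0.24  0.77  0.93]
delta [0.0655 0.0347 0.0303] [ 0.     0.    -0.191] n 1.6
```

```bash
python3 -m pendant '.04 .02 0 0 0 -.1;.065 .035 .02 0 0 -.19;.065 .035 .035 0 0 -.19;.065 .035 .035 0 0 -.19' |sed -n '2p;4,5p'
python3 -m pendant '0 0 0 0 0 0;0 0 0 0 0 0' |sed -n 2p
python3 plan.py .4264 .3525 .107 0
python3 - <<'E'
from m import *
s=shot(6); p,d=s["top"]
h=cv2.cvtColor(p,cv2.COLOR_BGR2HSV); g=((h[...,0]>45)&(h[...,0]<95)&(h[...,1]>50)).astype(np.uint8)
g0=topface("top",p,d,(250,217),g,50,z=.0095); b=topface("top",p,d,(250,215),rad=40,z=.0255,tol=.003); c=topface("top",p,d,(250,215),rad=40,z=.0595,tol=.003)
t=g0[1]; A=np.array([[np.cos(t),np.sin(t)],[-np.sin(t),np.cos(t)]])
for q in(b,c): print(q,"off in base frame mm",A@(q[0]-g0[0])[:2]*1000)
p,d=s["side"]; print([topface("side",p,d,(286,176),rad=40,z=z,tol=.003) for z in(.0595,.0255)])
E
```

```text
tcp_pos: [0.4257, 0.3493, 0.1437]
contact_force: [0.6, 0.1, -0.8]
grip_width: 0.0451
tcp_pos: [0.4284, 0.3499, 0.1462]
now [0.4284 0.3499 0.1462] th -0.006 w 0.045 t 21.6 j [-1.03  0.5   0.29  1.99 -0.22  0.68  0.97]
delta [0.0021 0.0026 0.0392] [ 0.     0.001 -0.006] n 0.8
(array([0.4656, 0.2055, 0.0256]), np.float64(-0.399), array([90. , 59.5]), np.int64(171)) off in base frame mm [ 1.00708447 -0.34026589]
(array([0.466 , 0.2065, 0.0596]), np.float64(-0.392), array([75.9, 56.4]), np.int64(627)) off in base frame mm [0.99362877 0.73668301]
[(array([0.4657, 0.2026, 0.0592]), np.float64(-0.396), array([75.7, 62.4]), np.int64(233)), (array([0.4639, 0.1986, 0.0254]), np.float64(-0.412), array([89. , 61.1]), np.int64(113))]
```

Now centred within 1 mm. On to the bush.

```bash
python3 -m pendant '.002 .003 .015 0 0 -.006;.002 .003 .03 0 0 -.006;.002 .003 .03 0 0 -.006' |sed -n '2p;4,5p'
python3 -m pendant '0 0 0 0 0 0;0 0 0 0 0 0' |sed -n 2p
python3 plan.py .4264 .3527 .108 0
```

```text
tcp_pos: [0.4237, 0.3531, 0.1128]
contact_force: [-0.8, -0.4, 0.6]
grip_width: 0.0449
tcp_pos: [0.4254, 0.3539, 0.1154]
now [0.4254 0.3539 0.1154] th 0.003 w 0.0449 t 22.2 j [-1.02  0.55  0.27  2.   -0.24  0.62  0.99]
delta [-0.001  -0.0012  0.0074] [-0.     0.     0.003] n 0.2
```

```bash
python3 -m pendant '-.001 -.001 .004 0 0 0;-.001 -.001 .007 0 0 0;-.001 -.001 .007 0 0 0' |sed -n '2p;4,5p'
python3 -m pendant '0 0 0 0 0 0;0 0 0 0 0 0;0 0 0 0 0 0;0 0 0 0 0 0;0 0 0 0 0 0' .015 60|sed -n '2p;4,6p'
python3 plan.py
python3 -m pendant '0 0 -.02 0 0 0;0 0 -.06 0 0 0;0 0 -.09 0 0 0;0 0 -.09 0 0 0;0 0 -.09 0 0 0' |sed -n '2p;4,6p'
python3 plan.py .4655 .206 .2 0
```

```text
tcp_pos: [0.4261, 0.3528, 0.1082]
contact_force: [-0.3, 0.1, 0.2]
grip_width: 0.0451
tcp_pos: [0.4263, 0.3532, 0.1088]
contact_force: [-0.8, -1.1, 4.7]
grip_width: 0.0251
gripper_force: 58.8
now [0.4263 0.3532 0.1088] th 0.003 w 0.0251 t 23.1 j [-1.01  0.56  0.26  2.   -0.24  0.61  0.99]
tcp_pos: [0.4257, 0.3529, 0.198]
contact_force: [-0.7, -0.5, -4.5]
grip_width: 0.0248
gripper_force: 60.0
now [0.4257 0.3529 0.198 ] th 0.003 w 0.0248 t 23.6 j [-1.06  0.42  0.32  1.96 -0.18  0.79  0.94]
delta [-0.0393 -0.147  -0.002 ] [ 0.    -0.     0.003] n 3.0
```

```bash
python3 -m pendant '-.01 -.045 0 0 0 0;-.025 -.095 0 0 0 0;-.036 -.135 0 0 0 0;-.039 -.147 0 0 0 0;-.039 -.147 0 0 0 0' |sed -n '2p'
python3 -m pendant '0 0 0 0 0 0;0 0 0 0 0 0' |sed -n '2p;4p'
python3 plan.py .4655 .206 .175 0
python3 - <<'E'
from m import *
s=shot(7)
cv2.imwrite("pics/c7.png",np.hstack([cv2.resize(s["top"][0][130:290,150:350],(400,320)),cv2.resize(s["side"][0][100:220,220:340],(320,320))]))
E
```

```text
tcp_pos: [0.4652, 0.203, 0.1968]
tcp_pos: [0.4649, 0.208, 0.1978]
contact_force: [-0.1, 0.1, -3.3]
now [0.4649 0.208  0.1978] th 0.006 w 0.0246 t 24.2 j [-0.84  0.36  0.36  2.06 -0.18  0.75  1.21]
delta [-0.0006 -0.002   0.0227] [ 0.    -0.001  0.006] n 0.5
```

View pics/c7.png

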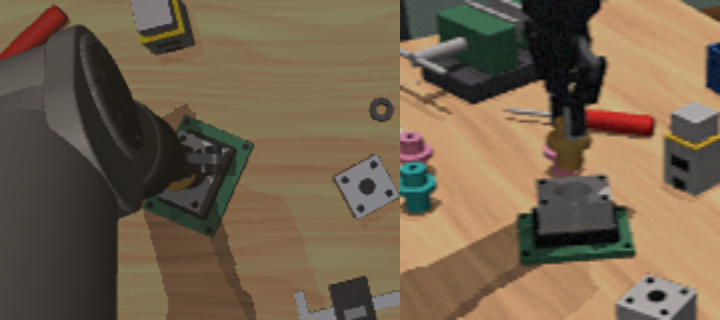

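The brass bush hangs upright over the bore, at (568,150) in the side half. Lowering it now.

```bash
python3 -m pendant '-.001 -.002 .01 0 0 0;-.001 -.002 .022 0 0 0;-.001 -.002 .022 0 0 0' |sed -n '2p'
python3 -m pendant '0 0 0 0 0 0;0 0 0 0 0 0' |sed -n '2p;4p'
python3 plan.py .4655 .206 .155 0
```

```text
tcp_pos: [0.4654, 0.2037, 0.1744]
tcp_pos: [0.4668, 0.2042, 0.1765]
contact_force: [1.2, -0.3, -2.9]
now [0.4668 0.2042 0.1765] th 0.003 w 0.0253 t 24.9 j [-0.82  0.39  0.35  2.08 -0.2   0.7   1.23]
delta [0.0013 0.0019 0.0215] [0.    0.    0.003] n 0.4
```

```bash
python3 -m pendant '.001 .002 .007 0 0 0;.001 .002 .014 0 0 0;.001 .002 .021 0 0 0;.001 .002 .021 0 0 0' |sed -n '2p;4p'
python3 -m pendant '0 0 0 0 0 0;0 0 0 0 0 0' |sed -n '2p;4p'
python3 plan.py .4655 .206 .1455 0
```

```text
tcp_pos: [0.4649, 0.2058, 0.1543]
contact_force: [-0.4, -0.1, -3.5]
tcp_pos: [0.4658, 0.2061, 0.1556]
contact_force: [0.1, 0.4, -2.9]
now [0.4658 0.2061 0.1556] th 0.003 w 0.0252 t 25.4 j [-0.81  0.43  0.33  2.09 -0.22  0.66  1.25]
delta [ 0.0003 -0.0001  0.0101] [0.    0.    0.003] n 0.2
```

```bash
python3 -m pendant '0 0 .004 0 0 0;0 0 .008 0 0 0;0 0 .01 0 0 0;0 0 .0105 0 0 0' |sed -n '2p;4p'
python3 -m pendant '0 0 0 0 0 0;0 0 0 0 0 0' |sed -n '2p;4p'
```

```text
tcp_pos: [0.4655, 0.2061, 0.1449]
contact_force: [-1.1, -0.4, 3.3]
tcp_pos: [0.4656, 0.2061, 0.1449]
contact_force: [-1.2, 0.4, -1.5]
```

```bash
python3 -m pendant '0 0 0 0 0 0;0 0 0 0 0 0;0 0 0 0 0 0' .05 |sed -n '2p;4,5p'
python3 -m pendant '0 0 -.03 0 0 0;0 0 -.07 0 0 0;0 0 -.07 0 0 0;-.02 -.04 -.07 0 0 0;-.04 -.08 -.07 0 0 0' |sed -n '2p;4,5p'
python3 -m pendant '0 0 0 0 0 0' .085|sed -n 2p
python3 plan.py .6425 -.0843 .16 -.137
```

```text
tcp_pos: [0.466, 0.2063, 0.1452]
contact_force: [-0.3, -0.4, -0.1]
grip_width: 0.0499
tcp_pos: [0.5063, 0.1269, 0.2153]
contact_force: [0.5, 0.3, -0.9]
grip_width: 0.05
tcp_pos: [0.5082, 0.1199, 0.2154]
now [0.5082 0.1199 0.2154] th -0.006 w 0.0631 t 26.9 j [-0.68  0.35  0.4   2.03 -0.19  0.8   1.4 ]
delta [-0.1353 -0.2033  0.0562] [-0.002  0.003  0.131] n 5.0
```

```bash
python3 -m pendant '-.03 -.04 0 0 0 .03;-.06 -.08 0 0 0 .06;-.09 -.12 0 0 0 .1;-.12 -.165 .03 0 0 .13;-.135 -.2 .05 0 0 .13' |sed -n '2p;4,5p'
python3 -m pendant '0 0 0 0 0 0;0 0 0 0 0 0' |sed -n 2p
python3 plan.py .6425 -.0843 .105 -.137
python3 - <<'E'
from m import *
s=shot(8)
cv2.imwrite("pics/c8.png",np.hstack([cv2.resize(s["top"][0][110:270,200:440],(480,320)),cv2.resize(s["side"][0][100:220,220:340],(320,320))]))
p,d=s["side"]; print([topface("side",p,d,(286,165),rad=30,z=z,tol=.003) for z in(.0865,.068,.0595)])
p,d=s["top"]; print([topface("top",p,d,(247,212),rad=30,z=z,tol=.003) for z in(.0865,.068,.0595)])
E
```

```text
tcp_pos: [0.6417, -0.07, 0.1667]
contact_force: [0.7, 0.7, 0.1]
grip_width: 0.0852
tcp_pos: [0.6393, -0.0709, 0.1658]
now [ 0.6393 -0.0709  0.1658] th -0.13 w 0.0848 t 27.6 j [-0.28  0.61  0.42  1.77 -0.32  0.83  1.72]
delta [-0.005  -0.0128  0.0608] [-0.001 -0.002  0.007] n 1.2
[(array([0.4652, 0.2021, 0.0854]), np.float64(-0.544), array([25.5, 22.8]), np.int64(42)), (array([0.4635, 0.1988, 0.0673]), np.float64(-0.544), array([44.6, 39.1]), np.int64(72)), (array([0.4654, 0.2012, 0.0593]), np.float64(-0.384), array([75.6, 63.8]), np.int64(183))]
[(array([0.4649, 0.2054, 0.0857]), np.float64(-1.567), array([25.9, 25.8]), np.int64(123)), (array([0.4662, 0.2049, 0.0678]), np.float64(-1.566), array([44.1, 43.9]), np.int64(184)), (array([0.466 , 0.2064, 0.0595]), np.float64(-0.393), array([75.9, 56.5]), np.int64(500))]
```

View pics/c8.png

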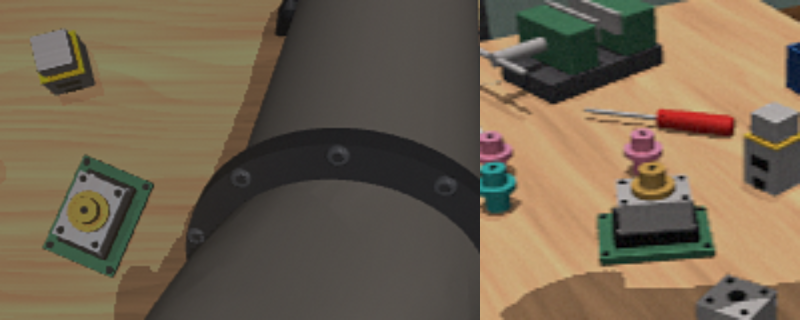

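The bush is seated, with its boss top at z≈0.086 and flange at z≈0.068, centred in the top view at (88,210). Next, the spacer.

```bash
python3 -m pendant '-.005 -.013 .03 0 0 .007;-.005 -.013 .06 0 0 .007;-.005 -.013 .06 0 0 .007;-.005 -.013 .06 0 0 .007' |sed -n '2p;4,5p'
python3 -m pendant '0 0 0 0 0 0;0 0 0 0 0 0' |sed -n 2p
python3 plan.py .6422 -.0838 .0755 -.137
```

```text
tcp_pos: [0.6431, -0.0813, 0.1078]
contact_force: [-0.2, -1.0, 0.4]
grip_width: 0.0853
tcp_pos: [0.6441, -0.0825, 0.109]
now [ 0.6441 -0.0825  0.109 ] th -0.133 w 0.085 t 28.4 j [-0.24  0.69  0.38  1.78 -0.36  0.74  1.77]
delta [ 0.0018 -0.0015  0.0335] [0.001 0.003 0.004] n 0.7
```

```bash
python3 -m pendant '.002 -.001 .015 0 0 .004;.002 -.001 .033 0 0 .004;.002 -.001 .033 0 0 .004;.002 -.001 .033 0 0 .004' |sed -n '2p;4p'
python3 -m pendant '0 0 0 0 0 0;0 0 0 0 0 0;0 0 0 0 0 0;0 0 0 0 0 0;0 0 0 0 0 0' 0.04 60 |sed -n '2p;4,6p'
python3 plan.py
python3 -m pendant '0 0 -.02 0 0 0;0 0 -.06 0 0 0;0 0 -.1 0 0 0;0 0 -.12 0 0 0;0 0 -.12 0 0 0' |sed -n '2p;4,6p'
python3 -m pendant '0 0 0 0 0 0' |sed -n '2p;4,6p'
python3 plan.py .465 -.205 .19 .282
```

```text
tcp_pos: [0.6402, -0.0838, 0.0729]
contact_force: [-0.5, -0.1, 0.0]
tcp_pos: [0.6415, -0.0839, 0.0749]
contact_force: [-1.3, 0.4, 5.3]
grip_width: 0.0547
gripper_force: 65.6
now [ 0.6415 -0.0839  0.0749] th -0.138 w 0.0547 t 29.2 j [-0.22  0.74  0.36  1.79 -0.38  0.68  1.78]
tcp_pos: [0.6423, -0.0841, 0.197]
contact_force: [-0.1, 0.1, -3.9]
grip_width: 0.0547
gripper_force: 65.0
tcp_pos: [0.6402, -0.0834, 0.193]
contact_force: [-0.6, 0.5, -3.3]
grip_width: 0.0548
gripper_force: 65.0
now [ 0.6402 -0.0834  0.193 ] th -0.137 w 0.0548 t 29.9 j [-0.28  0.58  0.44  1.75 -0.3   0.88  1.72]
delta [ 0.1569 -0.1445  0.0033] [ 0.001 -0.001 -0.419] n 4.3
```

```bash
python3 -m pendant '.03 -.03 0 0 0 -.1;.06 -.06 0 0 0 -.2;.1 -.09 0 0 0 -.3;.13 -.12 0 0 0 -.42;.157 -.1445 0 0 0 -.42'|sed -n '2p'
python3 -m pendant '0 0 0 0 0 0;0 0 0 0 0 0' |sed -n '2p;4p'
python3 plan.py .465 -.205 .11 .282
```

```text
tcp_pos: [0.462, -0.2061, 0.1921]
tcp_pos: [0.464, -0.2055, 0.1926]
contact_force: [0.6, 0.3, -2.7]
now [ 0.464  -0.2055  0.1926] th 0.28 w 0.055 t 30.6 j [-0.01  0.37  0.37  2.07 -0.19  0.74  2.33]
delta [-0.0013  0.      0.0826] [ 0.002 -0.003 -0.002] n 1.7
```

```bash
python3 -m pendant '-.001 0 .03 0 0 0;-.001 0 .06 0 0 0;-.001 0 .08 0 0 0;-.001 0 .082 0 0 0;-.001 0 .082 0 0 0'|sed -n '2p'
python3 -m pendant '0 0 0 0 0 0;0 0 0 0 0 0' |sed -n '2p;4p'
python3 plan.py .465 -.205 .087 .282
```

```text
tcp_pos: [0.4668, -0.2043, 0.1114]
tcp_pos: [0.4674, -0.2051, 0.1131]
contact_force: [-0.2, 0.9, -1.8]
now [ 0.4674 -0.2051  0.1131] th 0.283 w 0.0547 t 31.2 j [ 0.05  0.5   0.3   2.11 -0.27  0.57  2.4 ]
delta [0.0023 0.0008 0.0261] [-0.001  0.002  0.001] n 0.5
```

```bash
python3 -m pendant '.002 .001 .01 0 0 0;.002 .001 .02 0 0 0;.002 .001 .026 0 0 0;.002 .001 .026 0 0 0'|sed -n '2p'
python3 -m pendant '0 0 0 0 0 0;0 0 0 0 0 0' |sed -n '2p;4p'
python3 plan.py .465 -.205 .0845 .282
```

```text
tcp_pos: [0.464, -0.2046, 0.0853]
tcp_pos: [0.4643, -0.2047, 0.0861]
contact_force: [-0.1, -0.2, -2.8]
now [ 0.4643 -0.2047  0.0861] th 0.282 w 0.055 t 31.9 j [ 0.07  0.55  0.28  2.12 -0.3   0.51  2.42]
delta [-0.0006 -0.0005  0.0016] [ 0. -0.  0.] n 0.0
```

```bash
python3 -m pendant '-.001 0 .001 0 0 0;-.001 0 .002 0 0 0;-.001 0 .002 0 0 0'|sed -n '2p;4p'
python3 -m pendant '0 0 0 0 0 0;0 0 0 0 0 0;0 0 0 0 0 0;0 0 0 0 0 0' .085 |sed -n '2p;4,5p'
python3 -m pendant '0 0 -.03 0 0 0;0 0 -.07 0 0 0;0 0 -.1 0 0 0;-.03 0 -.1 0 0 0;-.08 0 -.1 0 0 0' |sed -n '2p;4,5p'
python3 -m pendant '0 0 0 0 0 0;0 0 0 0 0 0'|sed -n 2p
python3 plan.py .649 -.2262 .15 .207
```

```text
tcp_pos: [0.4656, -0.2044, 0.0848]
contact_force: [-0.9, 1.1, 5.4]
tcp_pos: [0.4654, -0.2044, 0.0842]
contact_force: [-0.4, 0.0, 0.6]
grip_width: 0.0852
tcp_pos: [0.5409, -0.1839, 0.1857]
contact_force: [0.8, -0.5, 1.3]
grip_width: 0.0848
tcp_pos: [0.5429, -0.1813, 0.1839]
now [ 0.5429 -0.1813  0.1839] th 0.284 w 0.0849 t 33.2 j [-0.06  0.47  0.36  1.93 -0.23  0.78  2.28]
delta [-0.0892 -0.0729  0.0338] [ 0.    -0.     0.077] n 2.4
```

```bash
python3 -m pendant '-.03 -.025 0 0 0 .03;-.06 -.05 .02 0 0 .077;-.089 -.073 .034 0 0 .077;-.089 -.073 .034 0 0 .077' |sed -n '2p;4,5p'
python3 -m pendant '0 0 0 0 0 0;0 0 0 0 0 0' |sed -n 2p
python3 plan.py .649 -.2262 .105 .207
python3 - <<'E'
from m import *
s=shot(9)
for n,uv in(("top",(425,212)),("side",(374,268))):
    p,d=s[n]; print(n,topface(n,p,d,uv,rad=45,z=.0375,tol=.003)); h=cv2.cvtColor(p,cv2.COLOR_BGR2HSV); g=((h[...,0]>95)&(h[...,0]<130)&(h[...,1]>90)).astype(np.uint8); print(topface(n,p,d,uv,g,75,z=.0095))
cv2.imwrite("pics/c9.png",np.hstack([cv2.resize(s["top"][0][110:270,320:520],(400,320)),cv2.resize(s["side"][0][170:330,300:500],(400,320))]))
E
```

```text
tcp_pos: [0.649, -0.2292, 0.1472]
contact_force: [-1.8, 0.7, -0.3]
grip_width: 0.0851
tcp_pos: [0.6464, -0.2278, 0.1503]
now [ 0.6464 -0.2278  0.1503] th 0.204 w 0.0852 t 33.9 j [ 0.01  0.68  0.35  1.66 -0.29  0.85  2.26]
delta [-0.0029  0.001   0.0453] [ 0.    -0.001 -0.003] n 0.9
top (array([ 0.4678, -0.2031,  0.0375]), np.float64(0.283), array([79.6, 56.5]), np.int64(836))
(array([ 0.4657, -0.2047,  0.0097]), np.float64(0.279), array([118.7,  89.1]), np.int64(932))
side (array([ 0.4662, -0.2069,  0.0372]), np.float64(0.287), array([83.3, 57. ]), np.int64(767))
(array([ 0.4635, -0.2089,  0.0092]), np.float64(0.28), array([121.2,  90.7]), np.int64(779))
```

View pics/c9.png

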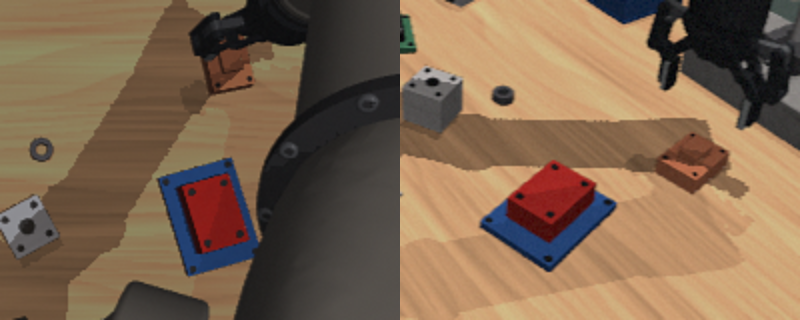

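The spacer sits about 2.8 mm off along the base's long side in both views (red top at (213,212) left half, (550,190) right half). I'll mend that before stacking on it.

```bash
python3 plan.py .4655 -.2044 .14 .282
python3 -m pendant '.04 -.01 -.01 0 0 -.03;.08 -.02 0 0 0 -.06;.12 -.03 0 0 0 -.078;.16 -.045 .01 0 0 -.078;.1725 .06 .01 0 0 -.078' --help 2>/dev/null | head -0; true
```

```text
now [ 0.6469 -0.2274  0.1509] th 0.205 w 0.0848 t 34.0 j [ 0.01  0.68  0.35  1.66 -0.29  0.85  2.26]
delta [0.173  0.0594 0.0109] [ 0.     0.    -0.077] n 3.7
```

```bash
python3 -m pendant '0 0 0 0 0 0;0 0 0 0 0 0'|sed -n '1,5p'; python3 plan.py .4655 -.2044 .14 .282
```

```text
clock: 34.15
tcp_pos: [0.6477, -0.2272, 0.1508]
orientation: [-0.322, 3.124, 0.0]
contact_force: [-0.2, -0.1, -0.8]
grip_width: 0.0851
now [ 0.6477 -0.2272  0.1508] th 0.205 w 0.0851 t 34.1 j [ 0.01  0.68  0.35  1.66 -0.29  0.85  2.26]
delta [0.1737 0.0595 0.0107] [ 0.     0.001 -0.077] n 3.7
```

It was not executed. Issuing the proper move now.

```bash
python3 -m pendant '.04 .014 -.01 0 0 -.03;.08 .028 0 0 0 -.06;.12 .042 .01 0 0 -.077;.174 .0595 .011 0 0 -.077;.174 .0595 .011 0 0 -.077'|sed -n '2p;4p'
python3 -m pendant '0 0 0 0 0 0;0 0 0 0 0 0' |sed -n '2p;4p'
python3 plan.py .4655 -.2044 .105 .282
```

```text
tcp_pos: [0.4579, -0.2039, 0.1382]
contact_force: [0.9, 0.0, -0.4]
tcp_pos: [0.4672, -0.2048, 0.1399]
contact_force: [-1.0, -0.5, 0.6]
now [ 0.4672 -0.2048  0.1399] th 0.283 w 0.085 t 34.9 j [ 0.02  0.46  0.33  2.1  -0.25  0.62  2.38]
delta [0.0016 0.0009 0.0349] [-0.001  0.002  0.001] n 0.7
```

```bash
python3 -m pendant '.002 .001 .02 0 0 0;.002 .001 .04 0 0 0;.002 .001 .053 0 0 0;.002 .001 .053 0 0 0'|sed -n '2p;4p'
python3 -m pendant '0 0 0 0 0 0;0 0 0 0 0 0;0 0 0 0 0 0;0 0 0 0 0 0;0 0 0 0 0 0' .04 60|sed -n '2p;4,6p'
python3 -m pendant '0 0 -.004 0 0 0;0 0 -.005 0 0 0;0 0 -.005 0 0 0;0 0 -.005 0 0 0' |sed -n '2p;4p'
python3 plan.py .4632 -.206 .0875 .281
```

```text
tcp_pos: [0.4637, -0.204, 0.0848]
contact_force: [0.2, -0.4, -0.3]
tcp_pos: [0.4641, -0.2046, 0.0872]
contact_force: [-0.1, -0.6, 5.3]
grip_width: 0.055
gripper_force: 64.7
tcp_pos: [0.463, -0.2041, 0.091]
contact_force: [-0.2, 1.3, -3.6]
now [ 0.463  -0.2041  0.091 ] th 0.282 w 0.0546 t 36.1 j [ 0.06  0.54  0.29  2.12 -0.3   0.52  2.42]
delta [ 0.0004 -0.0019  0.0035] [ 0.    -0.     0.001] n 0.1
```

```bash
python3 plan.py .4618 -.2062 .0885 .281
python3 -m pendant '.0017 -.0018 .001 0 0 0;.0017 -.0018 .0015 0 0 0;.0017 -.0018 .002 0 0 0;.0017 -.0018 .0025 0 0 0'|sed -n '2p;4p'
python3 -m pendant '0 0 0 0 0 0' |sed -n '2p;4p'
python3 plan.py .4618 -.2062 .087 .281
```

```text
now [ 0.463  -0.2041  0.091 ] th 0.282 w 0.0546 t 36.1 j [ 0.06  0.54  0.29  2.12 -0.3   0.52  2.42]
delta [ 0.0018 -0.0017  0.0025] [ 0.    -0.     0.001] n 0.1
tcp_pos: [0.4621, -0.2065, 0.0885]
contact_force: [0.5, -0.2, -2.9]
tcp_pos: [0.4621, -0.2064, 0.0886]
contact_force: [0.3, 0.9, -3.5]
now [ 0.4621 -0.2064  0.0886] th 0.282 w 0.055 t 36.6 j [ 0.07  0.55  0.28  2.12 -0.3   0.51  2.43]
delta [0.0002 0.0003 0.0016] [ 0.    -0.     0.001] n 0.0
```

```bash
python3 -m pendant '0 0 .001 0 0 0;0 0 .002 0 0 0;0 0 .002 0 0 0'|sed -n '2p;4p'
python3 -m pendant '0 0 0 0 0 0;0 0 0 0 0 0;0 0 0 0 0 0;0 0 0 0 0 0' .085 |sed -n '2p;4,5p'
python3 -m pendant '0 0 -.03 0 0 0;0 0 -.065 0 0 0;0 0 -.065 0 0 0;-.05 0 -.065 0 0 0;-.1 -.01 -.065 0 0 0' |sed -n '2p;4,5p'
python3 -m pendant '0 0 0 0 0 0;0 0 0 0 0 0'|sed -n 2p
python3 plan.py .649 -.2262 .12 .207
```

```text
tcp_pos: [0.4622, -0.2065, 0.0873]
contact_force: [-1.7, 1.4, 6.4]
tcp_pos: [0.4622, -0.2065, 0.0867]
contact_force: [-0.6, 0.1, -0.8]
grip_width: 0.085
tcp_pos: [0.5602, -0.1873, 0.1517]
contact_force: [0.8, -1.0, -0.2]
grip_width: 0.085
tcp_pos: [0.5604, -0.1878, 0.1508]
now [ 0.5604 -0.1878  0.1508] th 0.284 w 0.085 t 38.0 j [-0.04  0.55  0.34  1.9  -0.26  0.74  2.3 ]
delta [-0.0743 -0.0617  0.0307] [ 0.    -0.001  0.077] n 2.0
```

```bash
python3 -m pendant '-.03 -.025 0 0 0 .04;-.06 -.05 .02 0 0 .077;-.074 -.061 .03 0 0 .077;-.074 -.061 .03 0 0 .077' |sed -n '2p;4,5p'
python3 -m pendant '0 0 0 0 0 0;0 0 0 0 0 0' |sed -n 2p
python3 plan.py .6487 -.2265 .073 .207
python3 - <<'E'
from m import *
s=shot(10)
for n,uv in(("top",(425,212)),("side",(374,268))):
    p,d=s[n]; a=topface(n,p,d,uv,rad=45,z=.0375,tol=.003); h=cv2.cvtColor(p,cv2.COLOR_BGR2HSV); g=((h[...,0]>95)&(h[...,0]<130)&(h[...,1]>90)).astype(np.uint8); b=topface(n,p,d,uv,g,75,z=.0095); print(n,a,b)
E
```

```text
tcp_pos: [0.6473, -0.2275, 0.1194]
contact_force: [-0.1, -0.1, -0.4]
grip_width: 0.0845
tcp_pos: [0.6464, -0.2264, 0.122]
now [ 0.6464 -0.2264  0.122 ] th 0.204 w 0.0852 t 38.6 j [ 0.01  0.71  0.34  1.67 -0.31  0.81  2.27]
delta [-0.0022 -0.0006  0.049 ] [ 0.001 -0.001 -0.003] n 1.0
top (array([ 0.4657, -0.2047,  0.0376]), np.float64(0.283), array([79.5, 56.7]), np.int64(780)) (array([ 0.4849, -0.1992,  0.0095]), np.float64(-1.288), array([89.4, 79. ]), np.int64(522))
side (array([ 0.4645, -0.2083,  0.0372]), np.float64(0.278), array([82.4, 56.7]), np.int64(775)) (array([ 0.4633, -0.2091,  0.0092]), np.float64(0.286), array([121.3,  91.1]), np.int64(740))
```

Spacer is centred now, within 0.3 mm in the top view. On to the core block.

```bash
python3 -m pendant '-.002 -.001 .015 0 0 -.003;-.002 -.001 .03 0 0 -.003;-.002 -.001 .03 0 0 -.003' |sed -n '2p;4p'
python3 -m pendant '0 0 0 0 0 0;0 0 0 0 0 0' |sed -n 2p
python3 plan.py .6487 -.2265 .073 .207
```

```text
tcp_pos: [0.6483, -0.2258, 0.0884]
contact_force: [-0.4, -0.3, -1.4]
tcp_pos: [0.6503, -0.227, 0.0917]
now [ 0.6503 -0.227   0.0917] th 0.208 w 0.0846 t 39.2 j [ 0.02  0.76  0.33  1.67 -0.32  0.76  2.28]
delta [0.0014 0.0008 0.0187] [-0.    -0.     0.001] n 0.4
```

```bash
python3 -m pendant '.001 .001 .01 0 0 0;.001 .001 .018 0 0 0;.001 .001 .018 0 0 0;.001 .001 .018 0 0 0' |sed -n '2p;4p'
python3 -m pendant '0 0 0 0 0 0;0 0 0 0 0 0;0 0 0 0 0 0;0 0 0 0 0 0;0 0 0 0 0 0' 0.035 70 |sed -n '2p;4,6p'
python3 plan.py
python3 -m pendant '0 0 -.02 0 0 0;0 0 -.06 0 0 0;0 0 -.1 0 0 0;0 0 -.12 0 0 0;0 0 -.12 0 0 0' |sed -n '2p;4,6p'
python3 -m pendant '0 0 0 0 0 0' |sed -n '2p;4,6p'
python3 plan.py .4643 -.2052 .19 .283
```

```text
tcp_pos: [0.6488, -0.226, 0.0732]
contact_force: [0.4, -0.2, 0.6]
tcp_pos: [0.6496, -0.2265, 0.0746]
contact_force: [0.2, -0.5, 6.0]
grip_width: 0.0485
gripper_force: 76.0
now [ 0.6496 -0.2265  0.0746] th 0.208 w 0.0485 t 40.1 j [ 0.03  0.78  0.32  1.68 -0.33  0.73  2.29]
tcp_pos: [0.65, -0.2264, 0.1961]
contact_force: [1.0, 0.1, -6.3]
grip_width: 0.0485
gripper_force: 74.9
tcp_pos: [0.648, -0.2253, 0.1919]
contact_force: [-0.9, 0.3, -7.0]
grip_width: 0.0482
gripper_force: 74.9
now [ 0.648  -0.2253  0.1919] th 0.209 w 0.0482 t 40.8 j [-0.01  0.63  0.38  1.64 -0.28  0.93  2.24]
delta [0.1755 0.0577 0.0024] [ 0.002 -0.002 -0.074] n 3.7
```

```bash
python3 -m pendant '.04 .013 0 0 0 -.02;.09 .03 0 0 0 -.05;.135 .045 0 0 0 -.074;.166 .055 0 0 0 -.074;.1747 .0577 .01 0 0 -.074'|sed -n '2p'
python3 -m pendant '0 0 0 0 0 0;0 0 0 0 0 0' |sed -n '2p;4p'
python3 plan.py .4652 -.2052 .13 .283
```

```text
tcp_pos: [0.4606, -0.2051, 0.1818]
tcp_pos: [0.4668, -0.2054, 0.1828]
contact_force: [0.5, -0.2, -5.0]
now [ 0.4668 -0.2054  0.1828] th 0.283 w 0.0488 t 41.5 j [-0.02  0.39  0.38  2.07 -0.21  0.72  2.35]
delta [0.0015 0.0006 0.0528] [ 0.    -0.001 -0.   ] n 1.1
```

```bash
python3 -m pendant '.001 0 .02 0 0 0;.001 0 .04 0 0 0;.001 0 .053 0 0 0;.001 0 .056 0 0 0;.001 0 .056 0 0 0'|sed -n '2p'
python3 -m pendant '0 0 0 0 0 0;0 0 0 0 0 0' |sed -n '2p;4p'
python3 plan.py .4652 -.2052 .1145 .283
```

```text
tcp_pos: [0.4657, -0.206, 0.1273]
tcp_pos: [0.4659, -0.2062, 0.1285]
contact_force: [0.0, -1.8, -5.8]
now [ 0.4659 -0.2062  0.1285] th 0.282 w 0.0485 t 42.1 j [ 0.03  0.48  0.33  2.1  -0.27  0.6   2.4 ]
delta [0.0004 0.0012 0.014 ] [-0.001  0.001 -0.001] n 0.3
```

```bash
python3 -m pendant '0 .001 .005 0 0 0;0 .001 .01 0 0 0;0 .001 .0135 0 0 0;0 .001 .0135 0 0 0'|sed -n '2p'
python3 -m pendant '0 0 0 0 0 0;0 0 0 0 0 0' |sed -n '2p;4p'
python3 plan.py .4652 -.2052 .1126 .283
```

```text
tcp_pos: [0.4645, -0.2049, 0.1135]
tcp_pos: [0.465, -0.2051, 0.1142]
contact_force: [0.6, -0.2, -5.9]
now [ 0.465  -0.2051  0.1142] th 0.282 w 0.0485 t 42.8 j [ 0.04  0.5   0.32  2.11 -0.28  0.57  2.41]
delta [-0.0002 -0.0001  0.0016] [-0.     0.    -0.001] n 0.0
```

```bash
python3 -m pendant '0 0 .001 0 0 0;0 0 .002 0 0 0;0 0 .002 0 0 0'|sed -n '2p;4p'
python3 -m pendant '0 0 0 0 0 0;0 0 0 0 0 0;0 0 0 0 0 0;0 0 0 0 0 0' .085 |sed -n '2p;4,5p'
python3 -m pendant '0 0 -.03 0 0 0;0 0 -.07 0 0 0;0 0 -.1 0 0 0;-.04 0 -.1 0 0 0;-.08 0 -.1 0 0 0' |sed -n '2p;4,5p'
python3 -m pendant '-.05 -.02 0 0 0 0;-.09 -.05 0 0 0 0;-.1 -.05 0 0 0 0;-.1 -.05 0 0 0 0'|sed -n 2p
python3 -m pendant '0 0 0 0 0 0;0 0 0 0 0 0'|sed -n 2p
python3 - <<'E'
from m import *
s=shot(11)
for n,uv in(("top",(425,210)),("side",(374,258))):
    p,d=s[n]; h=cv2.cvtColor(p,cv2.COLOR_BGR2HSV); g=((h[...,0]>95)&(h[...,0]<130)&(h[...,1]>90)).astype(np.uint8)
    print(n,[topface(n,p,d,uv,rad=45,z=z,tol=.003) for z in(.0715,.0595,.0375)],topface(n,p,d,uv,g,75,z=.0095))
cv2.imwrite("pics/c11.png",np.hstack([cv2.resize(s["top"][0][110:270,200:500],(450,240)),cv2.resize(s["side"][0][140:320,220:440],(293,240))]))
E
```

```text
tcp_pos: [0.465, -0.2051, 0.1125]
contact_force: [-0.1, -0.0, -0.9]
tcp_pos: [0.4652, -0.2051, 0.1124]
contact_force: [0.7, -0.4, -0.7]
grip_width: 0.0851
tcp_pos: [0.5428, -0.1832, 0.2141]
contact_force: [0.5, 0.1, -0.2]
grip_width: 0.0849
tcp_pos: [0.6536, -0.2025, 0.2115]
tcp_pos: [0.6504, -0.2031, 0.2121]
top [(array([ 0.4657, -0.2041,  0.0715]), np.float64(0.296), array([33.4, 24.2]), np.int64(169)), (array([ 0.4658, -0.2044,  0.0594]), np.float64(0.283), array([69.7, 50.6]), np.int64(478)), (array([ 0.4656, -0.2043,  0.0373]), np.float64(0.283), array([79.5, 55.5]), np.int64(133))] (array([ 0.4657, -0.2046,  0.0097]), np.float64(0.28), array([118.7,  89.1]), np.int64(762))
side [(array([ 0.4642, -0.2083,  0.0711]), np.float64(0.27), array([36.7, 24.9]), np.int64(146)), (array([ 0.4649, -0.2079,  0.0593]), np.float64(0.286), array([72.3, 51.3]), np.int64(425)), (array([ 0.4647, -0.2091,  0.0372]), np.float64(0.268), array([82.3, 56.8]), np.int64(186))] (array([ 0.463 , -0.2087,  0.0092]), np.float64(0.296), array([120.8,  91.2]), np.int64(739))
```

View pics/c11.png

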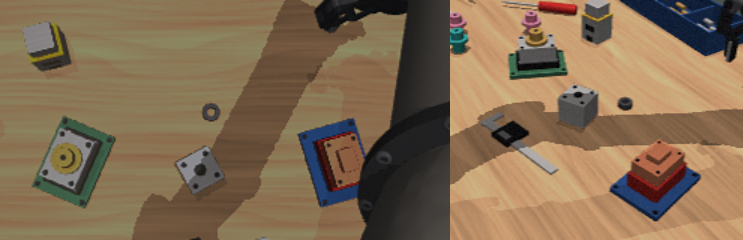

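Both stacks stand complete and centred: green/bush at (68,158), blue/core at (340,160) and the side view agrees. The tower at (45,45) is untouched and the gripper is clear. Handing in.

```bash
python3 -c "
from bench import r
print(r.hand_in())"
```

```text
the job is handed in; nothing more can be done
None
```

I built both mould halves in the order asked and handed the job in at about 45 s; in the last pictures every part sat flat and within about 1.5 mm of centre, with the tower untouched. I re-gripped and shifted two parts by 2–3 mm to centre them: the backing plate, with the steel block on it, and the red spacer.

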